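Feel along the soldered handrail

ROBOT

A 6-joint arm with a two-finger parallel gripper is mounted at the origin on the work surface. World frame = base frame: x ahead of the robot, y to its left, z up, the work surface at z = 0. Lengths are in m, angles in rad, forces in N, time in s.
With the tool pointing down it reaches from about 0.35 to 0.975 m from the base axis. Payload 4.9 kg.
Tool frame: the origin (TCP) lies between the finger pads, 19 mm behind the fingertips; this is the grasp point; z points along the fingers, y is the line along which they close (so a half turn about z gives the same grasp; the last joint's range is limited). The gripper opens to 85 mm and grips with 20 to 120 N. Pads are 22 mm wide; open, the fingers measure 114 mm over their backs; the gripper's body (76 mm by 85 mm) begins 54 mm behind the grasp point. The pads swing forward as they close: fully open they stand 13 mm farther back than shut.
Start: joints at [-1.432, 0.053, 1.613, -0, 1.476, -0.119], TCP at [0.159, -0.604, 0.25] pointing down, gripper open.
Joint ranges: [-3.01, 3.01], [-1.01, 2.22], [0.06, 2.58], [-1.02, 4.17], [0.09, 2.62], [-3.14, 3.14]. Speed limits (rad/s): [2.57, 2.57, 3.14, 3.14, 3.14, 3.14].

INTERFACE

Orientations are given as a rotation vector (axis times angle).
In Python, from station import ctrl gives the robot as it stands. The module is installed in compiled form; this text tells all that it offers.
- The arm moves only by the tool jog_arm, never from a script. Its argument "steps" is a list of rows, each an object with "delta_rot": the turn, a rotation vector about the tool's x, y, z in degrees, a list of three; "linear": the shift along the tool's x, y, z in m, a list of three; "grip": the finger opening in m, from 0 to 0.0854. In form: [{"delta_rot": [rx, ry, rz], "linear": [x, y, z], "grip": grip}, ...]. A call has 1 to 10 rows; each row shifts and turns the commanded pose from where the row before left it, along the tool's axes as they then stand; what a row does not reach is not made up. A row lasts 1/10 s, in which the tool goes at most 50 mm and 8.59 degrees, less where a joint would pass 70% of its speed; a pose out of reach is approached as far as the arm can. A call with a gripper value outside its range is refused whole. The fingers move at their own pace and stop on an object; "newtons" is the grip in N (left out, the last holds). Time passes only in rows, so rows that do not move let the fingers close. It gives the time, the measured TCP pose, the force, the opening and the grip force at its end, in the units of the state.
- ctrl.get_obs(): the state, without advancing time (a new reading comes with each control period).
- ctrl.get_image(name): name is "scene" or "top"; returns (picture, depth): 480x640x3 uint8, red, green, blue; 480x640 float32, m along the optical axis (not along the pixel's ray), 0 where there is no reading.
- ctrl.camera_info(name): a dict with "camera_matrix" (3x3 intrinsics, pixels), "R" (3x3) and "t" (3): a world point X has camera coordinates R X + t. Camera axes: x right, y down, z forward; pixel columns grow to the right and rows downward; lengths in m; the calibration is good to about 2 mm. A picture is of the moment at which its call begins. camera_info takes no time and is no camera call.
- ctrl.finish_job(): hands the job in; it is judged then, once.
The state is a dict: "t": time; "q": joint angles; "dq": joint speeds; "effort": joint torques, N m; "tool_pos": TCP position; "tool_rot": TCP orientation; "contact_force": force on the tool from outside, world axes, zero at the start; "wrist_torque": the same for the moment, N m; "opening": finger opening in m; "grip_force": force on a finger pad.
Only numpy, scipy, OpenCV 4.12 (cv2) and the standard library are available. Lean on these libraries where they do the work, as an engineer would, in place of code of your own. Each camera call takes 0.05 s, during which the arm holds its last target. There are 200 camera calls.

TASK

Check the bent brass handrail by touch: with the fingertips shut, run them lightly along its top, round both bends and over every soldered joint in turn, from the flat round end to the plain cut end, resting on it just enough that its springy board sinks a few millimetres. Then lift off, so that the board springs back up. Do not grip or reach around the rail, do not touch the straight handrail, and leave everything else where it stands.

Things in the scene. Friction and masses are not known exactly. Their poses are not given: they have to be found in the camera images.
- platform (a joint): how far the springy board with the bent rail is pressed down, in m: 0 at rest, grows downward, hard stop at 0.012. It stays level wherever pressed. The first 1 N or so does nothing, then it gives 1 mm per 0.6 N (4 mm at about 3.5 N); it springs back by itself. Over 0.009 is too hard.
- cradle: dark steel foot plate 200 x 120 x 8 mm, fixed to the table, at any yaw; origin at the centre of its underside on the table, z up. Over it, on four springs, lies the springy off-white soldering board, 210 x 130 x 12 mm, its top 38 mm above the table. A white bottle and a steel nut stand loose on it, one on each side of the bent rail.
- rail_mid (a point): middle of the bent brass rail, on its top, 64 mm above the table: a round bar 8 mm thick on thin posts, fixed to the springy board, 18 mm of air under it. From above a Z of three straight runs; corners in the cradle's frame (-85,-30), (-20,-30), (20,30), (85,30) mm. First end: flat brass disc 24 mm across, 8 mm thick, same top height; last end: plain cut.
- mark0 (a point): start: centre of the top of the flat brass disc at the one end of the bent rail; marks 0 to 8 lie evenly along the bent rail, 25 mm apart, 64 mm above the table at rest. Position is judged at the point between the finger pads (TCP): keep the fingers shut and straight down, and follow the bends.
- mark1 (a point): top of the rail at soldered joint 1 from the disc end, a silvery collar 9 mm thick and 17 mm long.
- mark2 (a point): top of the rail at soldered joint 2 from the disc end, a silvery collar 9 mm thick and 17 mm long.
- mark3 (a point): top of the rail at soldered joint 3 from the disc end, a silvery collar 9 mm thick and 17 mm long.
- mark4 (a point): top of the rail at soldered joint 4 from the disc end, a silvery collar 9 mm thick and 17 mm long.
- mark5 (a point): top of the rail at soldered joint 5 from the disc end, a silvery collar 9 mm thick and 17 mm long.
- mark6 (a point): top of the rail at soldered joint 6 from the disc end, a silvery collar 9 mm thick and 17 mm long.
- mark7 (a point): top of the rail at soldered joint 7 from the disc end, a silvery collar 9 mm thick and 17 mm long.
- mark8 (a point): finish: top of the rail at its plain cut end.
- straight_board: another off-white board 180 x 100 x 12 mm on a wooden block, fixed, top 38 mm above the table, with a straight brass handrail (bar 8 mm thick, top 64 mm above the table, 140 mm long, a like disc at one end) along its x axis: not to be touched. Origin at the centre of its underside on the table.
- flux: white dropper bottle, 24 mm across, 55 mm tall, standing on the springy board in the hollow of the bend, top 93 mm above the table; loose, to be left where it is. Origin at the centre of its underside.
- nut: stepped steel nut, 22 mm across, 22 mm tall, standing on the springy board on the other side of the rail; loose, to be left where it is. Origin at the centre of its underside.
- spool: spool of wire with green flanges, 64 mm across, 56 mm tall; loose, to be left where it is. Origin at the centre of its underside.
- pliers: small pliers with red handles lying flat, 140 mm long, 12 mm high; loose, to be left where it is. Origin at the centre of its underside, for the pliers at the pivot.
- block: upright plywood block 70 x 22 x 90 mm; loose, to be left where it is. Origin at the centre of its underside.
- cup: open steel cup, 66 mm across, 60 mm tall; loose, to be left where it is. Origin at the centre of its underside.
- can: white can 52 mm across, 110 mm tall; loose, to be left where it is. Origin at the centre of its underside.
There are look-alikes about, which are no part of the job. What is shaped like the cradle but turquoise is not meant.

How it is judged:
On the way, in this order (a step that is already met when the one before it is completed fails the run):
1. fingertips over the flat round end (mark0), within 12 mm sideways, resting on the rail so that the board sinks at least 0.8 mm (horizontal distance between the grasp point and mark0 below 0.012 m and value of joint platform above 0.0008 m), for 0.05 s.
2. fingertips over soldered joint 1 (mark1), within 12 mm sideways, resting on the rail so that the board sinks at least 0.8 mm (horizontal distance between the grasp point and mark1 below 0.012 m and value of joint platform above 0.0008 m), for 0.05 s.
3. fingertips over soldered joint 2 (mark2), within 12 mm sideways, resting on the rail so that the board sinks at least 0.8 mm (horizontal distance between the grasp point and mark2 below 0.012 m and value of joint platform above 0.0008 m), for 0.05 s.
4. fingertips over soldered joint 3 (mark3), within 12 mm sideways, resting on the rail so that the board sinks at least 0.8 mm (horizontal distance between the grasp point and mark3 below 0.012 m and value of joint platform above 0.0008 m), for 0.05 s.
5. fingertips over soldered joint 4 (mark4), within 12 mm sideways, resting on the rail so that the board sinks at least 0.8 mm (horizontal distance between the grasp point and mark4 below 0.012 m and value of joint platform above 0.0008 m), for 0.05 s.
6. fingertips over soldered joint 5 (mark5), within 12 mm sideways, resting on the rail so that the board sinks at least 0.8 mm (horizontal distance between the grasp point and mark5 below 0.012 m and value of joint platform above 0.0008 m), for 0.05 s.
7. fingertips over soldered joint 6 (mark6), within 12 mm sideways, resting on the rail so that the board sinks at least 0.8 mm (horizontal distance between the grasp point and mark6 below 0.012 m and value of joint platform above 0.0008 m), for 0.05 s.
8. fingertips over soldered joint 7 (mark7), within 12 mm sideways, resting on the rail so that the board sinks at least 0.8 mm (horizontal distance between the grasp point and mark7 below 0.012 m and value of joint platform above 0.0008 m), for 0.05 s.
9. fingertips over the plain cut end (mark8), within 12 mm sideways, resting on the rail so that the board sinks at least 0.8 mm (horizontal distance between the grasp point and mark8 below 0.012 m and value of joint platform above 0.0008 m), for 0.05 s.
At the end, for the whole second after the job is handed in: After the nine marks have been touched in order, the springy board is back up (pressed less than 0.8 mm) and every loose bystander is at rest (under 20 mm/s) within 15 mm of where it stood (value of joint platform between -0.001 and 0.0008 m and distance of each of flux, nut, spool, pliers, block, cup, can from where it was at the start of the episode below 0.015 m and linear speed of each of flux, nut, spool, pliers, block, cup, can below 0.02 m/s).
It fails at once if a loose bystander (bottle, nut, spool, pliers, block, cup or can) is shoved, lifted or carried more than 15 mm (distance of any of flux, nut, spool, pliers, block, cup, can from where it was at the start of the episode above 0.015 m).
It fails at once if the springy board is pressed down more than 9 mm (too hard) (value of joint platform above 0.009 m).
It fails at once if the straight handrail or its board is touched (over 0.5 N) (contact force between any of the fingers, the arm and straight_board above 0.5 N).
It fails at once if the fingers reach down beside or around the bent rail (TCP lower than the rail's top, within 130 mm of the cradle's centre) (horizontal distance between the grasp point and cradle below 0.13 m and height (world z) of the grasp point below 0.064 m).
It also fails if it takes over 45 s, if anything falls off the work surface, if the arm or the gripper's body presses on something with over 40 N, if the wrist force passes 120 N, or if a joint passes its speed limit or range.

## Working session

There is one attempt and no reset: what is moved stays moved. The work goes in short steps, Python scripts to look and compute and a tool call to move; the robot and the scene stay as the last step left them, time stands still between calls to the robot, and variables do not carry over. Pictures are saved under pics/ and viewed, at most 10 in all, crops included, and the job is handed in when it is done.

Besides the shell and the picture viewer there is one more tool, called after ">>>" by a JSON object that holds its "method" and its "body". jog_arm: Moves the arm, as the interface text tells. Its arguments: {"type":"object","properties":{"steps":{"type":"array"},"newtons":{"type":"number"}},"required":["steps"]}

```bash
mkdir -p pics; python3 - <<'E'
from station import ctrl
import cv2,numpy as np
for n in("scene","top"):
    im,d=ctrl.get_image(n); cv2.imwrite(f"pics/{n}0.png",im[:,:,::-1]); np.savez(f"pics/{n}0.npz",im=im,d=d)
    c=ctrl.camera_info(n); print(n,np.round(c["camera_matrix"],1).tolist(),np.round(c["R"],3).tolist(),np.round(c["t"],3).tolist())
o=ctrl.get_obs(); print(o["t"],o["tool_pos"],o["tool_rot"],o["contact_force"])
E
```

```text
scene [[607.2, 0.0, 321.9], [0.0, 607.2, 234.4], [0.0, 0.0, 1.0]] [[-0.723, 0.691, -0.02], [0.494, 0.496, -0.714], [-0.483, -0.526, -0.7]] [0.43, -0.177, 1.571]
top [[548.4, 0.0, 320.3], [0.0, 548.4, 231.7], [0.0, 0.0, 1.0]] [[-0.008, -1.0, 0.001], [-0.995, 0.008, -0.098], [0.098, -0.002, -0.995]] [-0.078, 0.525, 1.303]
0.1 [ 0.15926763 -0.60382545  0.24887705] [-3.11369524e+00 -4.03619341e-01  3.67347209e-05] [ 0.0365178  -0.29158266  0.26681171]
```

View pics/top0.png

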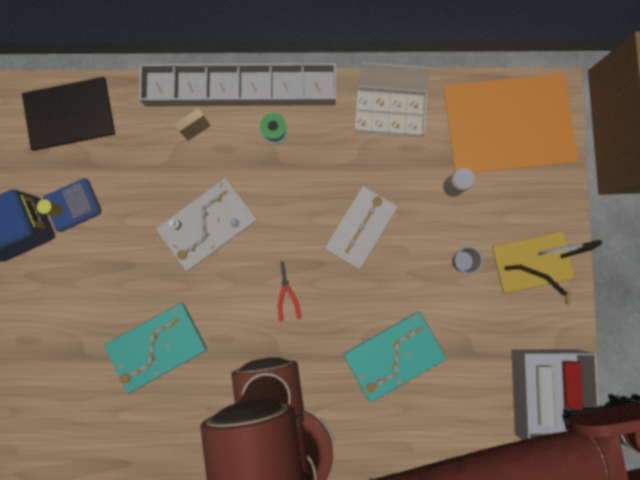

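View pics/scene0.png

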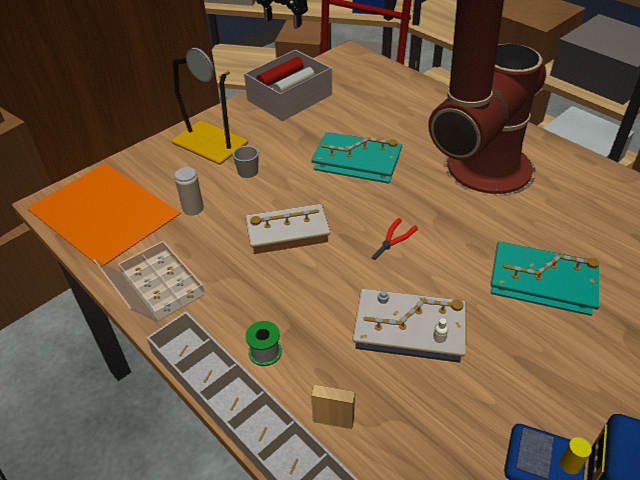

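The top view shows four boards with rails. The off-white one with the bent rail is at about (205,225), with its disc at (183,254) and cut end at (224,191). The look-alikes are the off-white straight rail at (361,228) and the turquoise boards at (155,347) and (395,355). By the description I choose (205,225), and I'll check it in a close crop.

```bash
cat > h.py <<'E'
import numpy as np,cv2
from station import ctrl
def cast(n,uv,z):
    c=ctrl.camera_info(n);K,R,t=[np.array(c[k]) for k in("camera_matrix","R","t")]
    uv=np.atleast_2d(uv).astype(float);r=np.c_[uv,np.ones(len(uv))]@np.linalg.inv(K).T@R
    o=-R.T@t; return (o+r*((z-o[2])/r[:,2])[:,None])[:,:2]
def proj(n,X):
    c=ctrl.camera_info(n);K,R,t=[np.array(c[k]) for k in("camera_matrix","R","t")]
    p=(np.atleast_2d(X)@R.T+t)@K.T; return p[:,:2]/p[:,2:]
C=np.array([(-85,-30),(-20,-30),(20,30),(85,30)])/1000
def marks(c,yaw):
    s=np.r_[0,np.cumsum(np.linalg.norm(np.diff(C,axis=0),axis=1))]
    q=np.linspace(0,s[-1],9); P=np.c_[np.interp(q,s,C[:,0]),np.interp(q,s,C[:,1])]
    R=np.array([[np.cos(yaw),-np.sin(yaw)],[np.sin(yaw),np.cos(yaw)]]); return P@R.T+c
E
cat > m.py <<'E'
from h import *
box={"top":(150,172,262,276),"scene":(345,280,475,362)}
for n in("scene","top"):
    im=np.load(f"pics/{n}0.npz")["im"]; hsv=cv2.cvtColor(im,cv2.COLOR_RGB2HSV)
    x0,y0,x1,y1=box[n]; m=np.zeros(im.shape[:2],np.uint8)
    w=((hsv[...,1]<45)&(hsv[...,2]>110)).astype(np.uint8); m[y0:y1,x0:x1]=w[y0:y1,x0:x1]
    m=cv2.morphologyEx(m,cv2.MORPH_OPEN,np.ones((3,3)))
    cs=max(cv2.findContours(m,0,2)[0],key=cv2.contourArea); hull=cv2.convexHull(cs)[:,0]
    W=cast(n,hull,.038).astype(np.float32)*1000
    r=cv2.minAreaRect(W); print(n,"rect mm",r)
    hm=np.zeros_like(m); cv2.fillConvexPoly(hm,hull,1); hm=cv2.erode(hm,np.ones((5,5)))
    b=((hsv[...,1]>90)&(hsv[...,0]>8)&(hsv[...,0]<30)&(hm>0)).astype(np.uint8)
    k,l,st,ce=cv2.connectedComponentsWithStats(b)
    for i in range(1,k):
        if st[i,4]>5: print(st[i].tolist(),ce[i].round(1),cast(n,ce[i],.062).round(4))
    # pose
    (cx,cy),(a,bb),ang=r
    e=cv2.boxPoints(r); v=e[1]-e[0]; v2=e[2]-e[1]; v=v if np.linalg.norm(v)>np.linalg.norm(v2) else v2
    yaw=np.arctan2(v[1],v[0]); 
    ic=im.copy()
    disc={"top":(183,254),"scene":(457,304)}[n]; dw=cast(n,[disc],.064)[0]; c=np.array([cx,cy])/1000
    yaw=min((yaw,yaw+np.pi),key=lambda y:np.linalg.norm(marks(c,y)[0]-dw))
    M=marks(c,yaw); print("yaw",np.degrees(yaw),"c",c,"M",M.round(4).tolist(),"disc",dw)
    p=proj(n,np.c_[M,np.full(9,.064)])
    s=5; cr=cv2.resize(ic[y0-5:y1+5,x0-5:x1+5],None,fx=s,fy=s,interpolation=cv2.INTER_CUBIC)
    for q in p: cv2.circle(cr,tuple(((q-[x0-5,y0-5]+.5)*s).astype(int).tolist()),3,(255,0,0),-1)
    cv2.imwrite(f"pics/{n}_crop.png",cr[:,:,::-1])
E
python3 m.py
```

```text
scene rect mm ((546.875244140625, 198.04385375976562), (127.53462219238281, 205.2932891845703), 36.46729278564453)
[420, 298, 7, 5, 22] [423.2 300.2] [[0.509  0.1959]]
[434, 302, 6, 3, 14] [436.2 303.3] [[0.4971 0.2184]]
[413, 305, 9, 9, 53] [417.4 309.2] [[0.5341 0.2023]]
[439, 306, 7, 8, 35] [442.1 309.7] [[0.5015 0.2362]]
[452, 307, 9, 4, 20] [455.6 308.8] [[0.4815 0.2529]]
[393, 311, 5, 4, 13] [395.  312.6] [[0.5707 0.1777]]
[405, 312, 7, 6, 23] [408.  314.6] [[0.5568 0.1982]]
[364, 317, 12, 5, 45] [369.3 318.8] [[0.6163 0.1534]]
[382, 319, 7, 5, 28] [385.4 320.8] [[0.5981 0.1779]]
[395, 320, 11, 10, 62] [400.7 324.4] [[0.5841 0.2038]]
[375, 323, 7, 7, 38] [378.  326.4] [[0.6178 0.1771]]
[456, 322, 5, 5, 14] [457.6 324.1] [[0.5081 0.2778]]
[361, 335, 6, 3, 15] [363.2 335.8] [[0.653  0.1724]]
yaw -53.532703 c [0.54687524 0.19804385] M [[0.4722, 0.2486], [0.4872, 0.2283], [0.5023, 0.2079], [0.5216, 0.1968], [0.5469, 0.198], [0.5721, 0.1993], [0.5915, 0.1882], [0.6065, 0.1678], [0.6215, 0.1475]] disc [0.47163978 0.24837359]
top rect mm ((544.5634765625, 193.33583068847656), (128.95140075683594, 208.21701049804688), 36.271846771240234)
[220, 192, 6, 4, 8] [222.5 193.5] [[0.6138 0.1492]]
[178, 251, 10, 8, 57] [182. 254.] [[0.4708 0.2429]]
yaw -53.72816 c [0.54456348 0.19333583] M [[0.4701, 0.2441], [0.485, 0.2237], [0.5, 0.2034], [0.5193, 0.1922], [0.5446, 0.1933], [0.5698, 0.1945], [0.5891, 0.1833], [0.6041, 0.1629], [0.619, 0.1426]] disc [0.4707088  0.24005062]
```

View pics/top_crop.png

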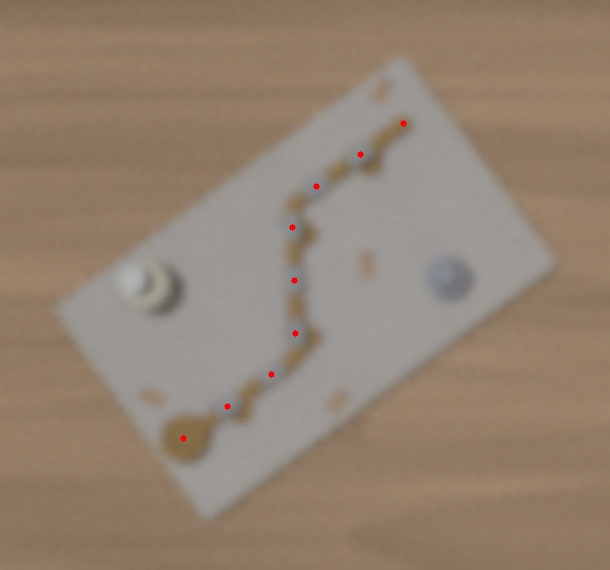

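View pics/scene_crop.png

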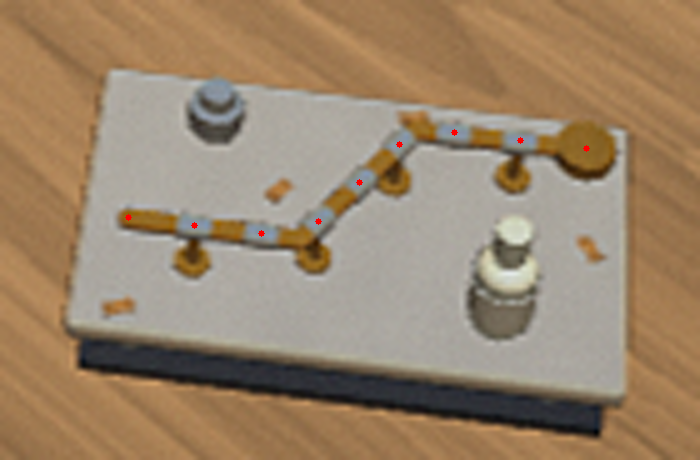

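Both crops show the off-white board with a bent rail, the disc at lower left in the top view, a bottle and a nut on either side, and the predicted marks on the disc, collars and cut end. The two views agree within 5 mm: centre about (0.546, 0.196), yaw −53.6°. The arm turns the tool to line up with the cradle (tool x = −cradle x), shuts the fingers and lifts slightly.

>>> {"method": "jog_arm", "body": {"steps": [{"delta_rot":[0,0,-8],"linear":[0,0,-0.005],"grip":0},{"delta_rot":[0,0,-8],"linear":[0,0,-0.005],"grip":0},{"delta_rot":[0,0,-8],"linear":[0,0,-0.005],"grip":0},{"delta_rot":[0,0,-8],"linear":[0,0,-0.005],"grip":0},{"delta_rot":[0,0,-8],"linear":[0,0,-0.005],"grip":0},{"delta_rot":[0,0,-8],"linear":[0,0,-0.005],"grip":0},{"delta_rot":[0,0,-8],"linear":[0,0,-0.005],"grip":0},{"delta_rot":[0,0,-8],"linear":[0,0,-0.005],"grip":0},{"delta_rot":[0,0,-8],"linear":[0,0,-0.005],"grip":0},{"delta_rot":[0,0,-8],"linear":[0,0,-0.005],"grip":0}], "newtons": 20}}

```text
t: 1.1
tool_pos: [0.1593, -0.604, 0.2994]
tool_rot: [-2.12, -2.317, -0.001]
contact_force: [0.5, -0.0, -0.4]
opening: 0.0
grip_force: 0.0
```

>>> {"method": "jog_arm", "body": {"steps": [{"delta_rot":[0,0,-8],"linear":[0,0,0],"grip":0},{"delta_rot":[0,0,-8],"linear":[0,0,0],"grip":0},{"delta_rot":[0,0,-8],"linear":[0,0,0],"grip":0},{"delta_rot":[0,0,-8],"linear":[0,0,0],"grip":0},{"delta_rot":[0,0,0],"linear":[0,0,0],"grip":0}]}}

```text
t: 1.6
tool_pos: [0.1593, -0.6041, 0.2993]
tool_rot: [-1.408, -2.808, -0.001]
contact_force: [-0.1, -0.2, 0.1]
opening: 0.0002
grip_force: 0.0
```

```bash
cat > go.py <<'E'
from h import *; import sys
from scipy.spatial.transform import Rotation as Ro
o=ctrl.get_obs(); R=Ro.from_rotvec(o["tool_rot"]).as_matrix(); p=np.array(o["tool_pos"])
c=np.array([.5457,.1957]);yaw=np.radians(-53.6)
M=marks(c,yaw)
print("t",round(o["t"],2),"p",p.round(4),"q",np.round(o["q"],2),"F",np.round(o["contact_force"],2),"open",round(o["opening"],4))
print("toolx deg",np.degrees(np.arctan2(R[1,0],R[0,0])).round(2),"tilt z",R[:,2].round(4))
W=[np.array(eval(a)) if a[0]=='[' else np.r_[M[int(a[0])],float(a[2:])] for a in sys.argv[1:]]
for w in W: print(w.round(4),"tool delta",(R.T@(w-p)).round(4)); p=w
E
python3 go.py '[.36,-.1,.3]' 0:.15 0:.083
```

```text
t 1.6 p [ 0.1593 -0.6041  0.2993] q [-1.43  0.03  1.56 -0.    1.56 -2.07] F [-0.11 -0.17  0.1 ] open 0.0002
toolx deg 126.75 tilt z [-2.0e-04  1.1e-03 -1.0e+00]
[ 0.36 -0.1   0.3 ] tool delta [ 2.838e-01  4.624e-01 -1.000e-04]
[0.4711 0.2463 0.15  ] tool delta [0.2108 0.2962 0.1504]
[0.4711 0.2463 0.083 ] tool delta [-0.0001 -0.      0.067 ]
```

>>> {"method": "jog_arm", "body": {"steps": [{"delta_rot":[0,0,0],"linear":[0.022,0.036,0],"grip":0},{"delta_rot":[0,0,0],"linear":[0.022,0.036,0],"grip":0},{"delta_rot":[0,0,0],"linear":[0.022,0.036,0],"grip":0},{"delta_rot":[0,0,0],"linear":[0.022,0.036,0],"grip":0},{"delta_rot":[0,0,0],"linear":[0.022,0.036,0],"grip":0},{"delta_rot":[0,0,0],"linear":[0.022,0.036,0],"grip":0},{"delta_rot":[0,0,0],"linear":[0.022,0.036,0],"grip":0},{"delta_rot":[0,0,0],"linear":[0.022,0.036,0],"grip":0},{"delta_rot":[0,0,0],"linear":[0.022,0.036,0],"grip":0},{"delta_rot":[0,0,0],"linear":[0.022,0.036,0],"grip":0}]}}

```text
t: 2.6
tool_pos: [0.3162, -0.211, 0.2999]
tool_rot: [1.413, 2.805, 0.0]
contact_force: [0.6, 0.0, 1.0]
opening: 0.0003
grip_force: 0.0
```

>>> {"method": "jog_arm", "body": {"steps": [{"delta_rot":[0,0,0],"linear":[0.021,0.034,0],"grip":0},{"delta_rot":[0,0,0],"linear":[0.021,0.034,0],"grip":0},{"delta_rot":[0,0,0],"linear":[0.021,0.034,0],"grip":0},{"delta_rot":[0,0,0],"linear":[0,0,0],"grip":0}]}}

```text
t: 3.0
tool_pos: [0.3608, -0.0974, 0.2999]
tool_rot: [1.401, 2.812, 0.002]
contact_force: [0.3, 0.4, -0.6]
opening: 0.0001
grip_force: 0.0
```

```bash
python3 go.py 0:.15 0:.083
```

```text
t 3.0 p [ 0.3608 -0.0974  0.2999] q [-0.46 -0.63  2.08  0.    1.69 -1.11] F [ 0.25  0.37 -0.63] open 0.0001
toolx deg 127.04 tilt z [ 6.0e-04  1.2e-03 -1.0e+00]
[0.4711 0.2463 0.15  ] tool delta [0.2078 0.2949 0.1504]
[0.4711 0.2463 0.083 ] tool delta [-0.     -0.0001  0.067 ]
```

>>> {"method": "jog_arm", "body": {"steps": [{"delta_rot":[0,0,0],"linear":[0.021,0.0295,0.01],"grip":0},{"delta_rot":[0,0,0],"linear":[0.021,0.0295,0.01],"grip":0},{"delta_rot":[0,0,0],"linear":[0.021,0.0295,0.01],"grip":0},{"delta_rot":[0,0,0],"linear":[0.021,0.0295,0.01],"grip":0},{"delta_rot":[0,0,0],"linear":[0.021,0.0295,0.01],"grip":0},{"delta_rot":[0,0,0],"linear":[0.021,0.0295,0.02],"grip":0},{"delta_rot":[0,0,0],"linear":[0.021,0.0295,0.02],"grip":0},{"delta_rot":[0,0,0],"linear":[0.021,0.0295,0.02],"grip":0},{"delta_rot":[0,0,0],"linear":[0.021,0.0295,0.02],"grip":0},{"delta_rot":[0,0,0],"linear":[0.02,0.0295,0.02],"grip":0}]}}

```text
t: 4.0
tool_pos: [0.4718, 0.2435, 0.1489]
tool_rot: [1.412, 2.806, -0.001]
contact_force: [0.4, -0.1, 0.3]
opening: -0.0002
grip_force: 0.0
```

>>> {"method": "jog_arm", "body": {"steps": [{"delta_rot":[0,0,0],"linear":[0,0,0],"grip":0},{"delta_rot":[0,0,0],"linear":[0,0,0],"grip":0}]}}

```text
t: 4.2
tool_pos: [0.471, 0.2423, 0.1489]
tool_rot: [-1.408, -2.807, 0.004]
contact_force: [0.3, 0.0, 0.2]
opening: 0.0001
grip_force: 0.0
```

```bash
python3 go.py 0:.1 0:.083; python3 - <<'E'
from h import *
im,d=ctrl.get_image("scene"); x0,y0,x1,y1=330,180,490,370
cv2.imwrite("pics/s1.png",cv2.resize(im[y0:y1,x0:x1,::-1],None,fx=3,fy=3))
E
```

```text
t 4.2 p [0.471  0.2423 0.1489] q [ 0.33 -0.09  1.93 -0.    1.31 -0.31] F [0.28 0.05 0.19] open 0.0001
toolx deg 126.7 tilt z [-0.0024 -0.0015 -1.    ]
[0.4711 0.2463 0.1   ] tool delta [0.0031 0.0026 0.0489]
[0.4711 0.2463 0.083 ] tool delta [-0.     0.     0.017]
```

View pics/s1.png

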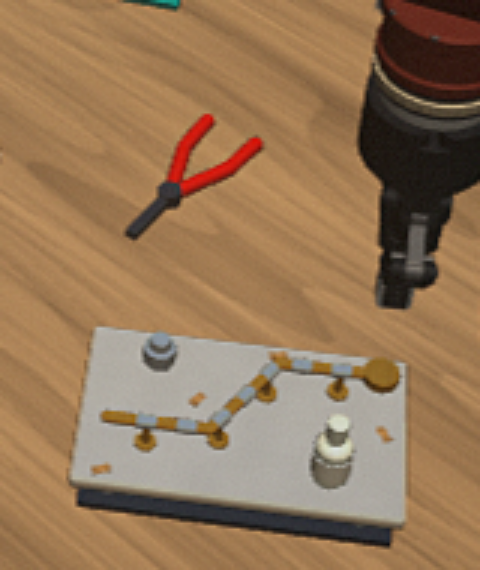

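The fingers are over the disc: tips at crop (393,303), disc at (381,374), and about 66 mm above it. I'll lower to just above the disc and check the alignment.

>>> {"method": "jog_arm", "body": {"steps": [{"delta_rot":[0,0,0],"linear":[0.001,0.001,0.015],"grip":0},{"delta_rot":[0,0,0],"linear":[0.001,0.001,0.015],"grip":0},{"delta_rot":[0,0,0],"linear":[0,0,0.015],"grip":0},{"delta_rot":[0,0,0],"linear":[0,0,0.01],"grip":0},{"delta_rot":[0,0,0],"linear":[0,0,0],"grip":0},{"delta_rot":[0,0,0],"linear":[0,0,0],"grip":0}]}}

```text
t: 4.85
tool_pos: [0.4714, 0.2456, 0.0946]
tool_rot: [-1.407, -2.808, 0.001]
contact_force: [0.3, 0.5, 0.8]
opening: 0.0001
grip_force: 0.0
```

```bash
python3 go.py 0:.083; python3 - <<'E'
from h import *
out=[]
for n,(u,v) in (("scene",(455,300)),("top",(183,250))):
    im,d=ctrl.get_image(n); p=np.array(ctrl.get_obs()["tool_pos"])-[0,0,.019]
    q=proj(n,p)[0]; print(n,q)
    cr=cv2.resize(im[v-35:v+35,u-35:u+35,::-1],None,fx=5,fy=5,interpolation=cv2.INTER_CUBIC)
    cv2.circle(cr,tuple(((q-[u-35,v-35]+.5)*5).astype(int).tolist()),3,(0,0,255),-1); out.append(cr)
cv2.imwrite("pics/s2.png",np.hstack(out))
E
```

```text
t 4.85 p [0.4714 0.2456 0.0946] q [ 0.34 -0.02  1.96  0.    1.2  -0.3 ] F [0.32 0.47 0.83] open 0.0001
toolx deg 126.76 tilt z [-7.e-04 -2.e-04 -1.e+00]
[0.4711 0.2463 0.083 ] tool delta [0.0008 0.0002 0.0116]
scene [456.69768957 299.2464584 ]
top [179.11599827 253.08365084]
```

View pics/s2.png

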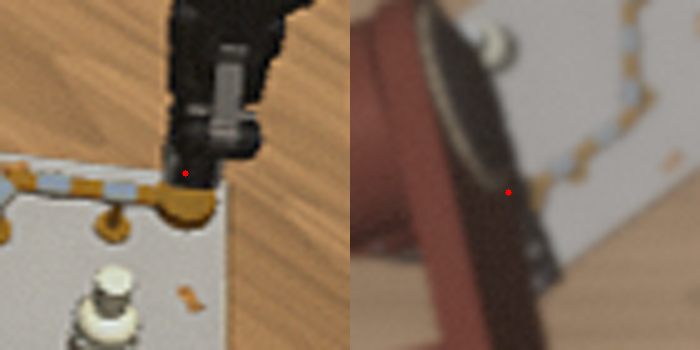

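The scene view (left) shows the finger tips at crop (188,180), just above the disc at (187,205). They're well aligned and the bottle is clear. Pressing down gently.

>>> {"method": "jog_arm", "body": {"steps": [{"delta_rot":[0,0,0],"linear":[0.001,0,0.005],"grip":0},{"delta_rot":[0,0,0],"linear":[0,0,0.005],"grip":0},{"delta_rot":[0,0,0],"linear":[0,0,0.002],"grip":0},{"delta_rot":[0,0,0],"linear":[0,0,0.002],"grip":0},{"delta_rot":[0,0,0],"linear":[0,0,0],"grip":0},{"delta_rot":[0,0,0],"linear":[0,0,0],"grip":0}]}}

```text
t: 5.55
tool_pos: [0.471, 0.2466, 0.0811]
tool_rot: [-1.407, -2.809, 0.0]
contact_force: [0.0, -0.2, 1.4]
opening: 0.0003
grip_force: 0.8
```

```bash
python3 go.py 1:.079 2:.079
```

```text
t 5.55 p [0.471  0.2466 0.0811] q [ 0.34  0.    1.96  0.    1.18 -0.3 ] F [ 0.03 -0.24  1.44] open 0.0003
toolx deg 126.77 tilt z [-1.e-04 -0.e+00 -1.e+00]
[0.4861 0.226  0.079 ] tool delta [-0.0255 -0.0002  0.0021]
[0.5011 0.2056 0.079 ] tool delta [-0.0253 -0.0002 -0.    ]
```

>>> {"method": "jog_arm", "body": {"steps": [{"delta_rot":[0,0,0],"linear":[0,0,0.001],"grip":0},{"delta_rot":[0,0,0],"linear":[0,0,0.001],"grip":0},{"delta_rot":[0,0,0],"linear":[0,0,0],"grip":0},{"delta_rot":[0,0,0],"linear":[0,0,0],"grip":0},{"delta_rot":[0,0,0],"linear":[0,0,0],"grip":0}]}}

```text
t: 6.05
tool_pos: [0.4712, 0.2466, 0.0792]
tool_rot: [1.407, 2.808, 0.0]
contact_force: [-1.1, -0.5, 2.5]
opening: -0.0
grip_force: 1.5
```

>>> {"method": "jog_arm", "body": {"steps": [{"delta_rot":[0,0,0],"linear":[-0.005,0,0],"grip":0},{"delta_rot":[0,0,0],"linear":[-0.005,0,0],"grip":0},{"delta_rot":[0,0,0],"linear":[-0.005,0,0],"grip":0},{"delta_rot":[0,0,0],"linear":[-0.005,0,0],"grip":0},{"delta_rot":[0,0,0],"linear":[-0.005,0,0],"grip":0},{"delta_rot":[0,0,0],"linear":[0,0,0],"grip":0},{"delta_rot":[0,0,0],"linear":[0,0,0],"grip":0}]}}

```text
t: 6.75
tool_pos: [0.4866, 0.2258, 0.0792]
tool_rot: [1.407, 2.807, -0.001]
contact_force: [0.0, -1.9, 3.4]
opening: -0.0001
grip_force: 1.4
```

```bash
python3 go.py 1:.079 2:.079 '[.5077,.1966,.079]' 3:.079 4:.079; python3 - <<'E'
from h import *
c=np.array([.5457,.1957]);y=np.radians(-53.6);R=np.array([[np.cos(y),-np.sin(y)],[np.sin(y),np.cos(y)]])
print(C@R.T+c)
E
```

```text
t 6.75 p [0.4866 0.2258 0.0792] q [ 0.3   0.01  1.95 -0.    1.17 -0.34] F [ 0.02 -1.89  3.43] open -0.0001
toolx deg 126.76 tilt z [ 0.0013 -0.0014 -1.    ]
[0.4861 0.226  0.079 ] tool delta [ 0.0005 -0.0003  0.0002]
[0.5011 0.2056 0.079 ] tool delta [-0.0253 -0.0002  0.    ]
[0.5077 0.1966 0.079 ] tool delta [-0.0112 -0.0001  0.    ]
[0.5205 0.1945 0.079 ] tool delta [-0.0093  0.009   0.    ]
[0.5457 0.1957 0.079 ] tool delta [-0.0141  0.0209  0.    ]
[[0.47111258 0.24631341]
 [0.50968481 0.19399531]
 [0.58171519 0.19740469]
 [0.62028742 0.14508659]]
```

>>> {"method": "jog_arm", "body": {"steps": [{"delta_rot":[0,0,0],"linear":[-0.005,0,0],"grip":0},{"delta_rot":[0,0,0],"linear":[-0.005,0,0],"grip":0},{"delta_rot":[0,0,0],"linear":[-0.005,0,0],"grip":0},{"delta_rot":[0,0,0],"linear":[-0.005,0,0],"grip":0},{"delta_rot":[0,0,0],"linear":[-0.005,0,0],"grip":0},{"delta_rot":[0,0,0],"linear":[0,0,0],"grip":0},{"delta_rot":[0,0,0],"linear":[-0.005,0,0],"grip":0},{"delta_rot":[0,0,0],"linear":[-0.005,0,0],"grip":0},{"delta_rot":[0,0,0],"linear":[-0.0045,0,0],"grip":0},{"delta_rot":[0,0,0],"linear":[0,0,0],"grip":0}]}}

```text
t: 7.75
tool_pos: [0.5101, 0.1942, 0.0791]
tool_rot: [1.408, 2.808, -0.001]
contact_force: [-0.4, 0.3, 2.8]
opening: -0.0
grip_force: 1.4
```

>>> {"method": "jog_arm", "body": {"steps": [{"delta_rot":[0,0,0],"linear":[-0.003,0.0045,0],"grip":0},{"delta_rot":[0,0,0],"linear":[-0.003,0.0045,0],"grip":0},{"delta_rot":[0,0,0],"linear":[0,0,0],"grip":0},{"delta_rot":[0,0,0],"linear":[0,0,0],"grip":0}]}}

```text
t: 8.15
tool_pos: [0.5212, 0.1953, 0.0792]
tool_rot: [1.406, 2.807, 0.001]
contact_force: [-0.5, -1.2, 3.1]
opening: 0.0002
grip_force: 1.4
```

```bash
python3 go.py 3:.079 4:.079 5:.079; python3 - <<'E'
from h import *
im,d=ctrl.get_image("scene"); x0,y0,x1,y1=345,230,485,370
cv2.imwrite("pics/s3.png",cv2.resize(im[y0:y1,x0:x1,::-1],None,fx=4,fy=4,interpolation=cv2.INTER_CUBIC))
E
```

```text
t 8.15 p [0.5212 0.1953 0.0792] q [ 0.23  0.06  1.91 -0.    1.17 -0.42] F [-0.53 -1.18  3.09] open 0.0002
toolx deg 126.78 tilt z [ 1.6e-03 -4.0e-04 -1.0e+00]
[0.5205 0.1945 0.079 ] tool delta [-0.0002 -0.0011  0.0002]
[0.5457 0.1957 0.079 ] tool delta [-0.0142  0.0209  0.    ]
[0.5709 0.1969 0.079 ] tool delta [-0.0142  0.0209  0.    ]
```

View pics/s3.png

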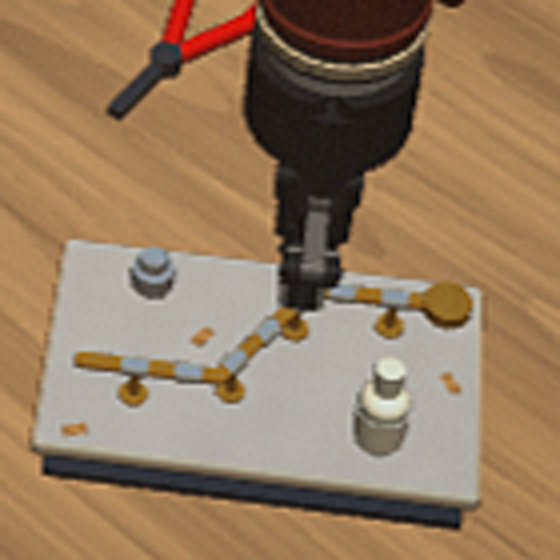

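The fingers rest on joint 3 at crop (300,300), with the bottle and nut untouched. Continuing along the middle run.

>>> {"method": "jog_arm", "body": {"steps": [{"delta_rot":[0,0,0],"linear":[-0.003,0.004,0],"grip":0},{"delta_rot":[0,0,0],"linear":[-0.003,0.004,0],"grip":0},{"delta_rot":[0,0,0],"linear":[-0.003,0.004,0],"grip":0},{"delta_rot":[0,0,0],"linear":[-0.003,0.004,0],"grip":0},{"delta_rot":[0,0,0],"linear":[-0.0025,0.004,0],"grip":0},{"delta_rot":[0,0,0],"linear":[0,0,0],"grip":0},{"delta_rot":[0,0,0],"linear":[0,0,0],"grip":0}]}}

```text
t: 8.9
tool_pos: [0.5461, 0.1958, 0.0794]
tool_rot: [1.407, 2.807, 0.002]
contact_force: [1.3, 0.0, 3.1]
opening: -0.0001
grip_force: 1.3
```

>>> {"method": "jog_arm", "body": {"steps": [{"delta_rot":[0,0,0],"linear":[-0.003,0.004,0],"grip":0},{"delta_rot":[0,0,0],"linear":[-0.003,0.004,0],"grip":0},{"delta_rot":[0,0,0],"linear":[-0.003,0.004,0],"grip":0},{"delta_rot":[0,0,0],"linear":[-0.003,0.004,0],"grip":0},{"delta_rot":[0,0,0],"linear":[-0.002,0.005,0],"grip":0},{"delta_rot":[0,0,0],"linear":[0,0,0],"grip":0},{"delta_rot":[0,0,0],"linear":[0,0,0],"grip":0}]}}

```text
t: 9.6
tool_pos: [0.5714, 0.1972, 0.0794]
tool_rot: [1.406, 2.807, 0.002]
contact_force: [2.5, 0.2, 2.6]
opening: -0.0001
grip_force: 1.3
```

```bash
python3 go.py 5:.079 '[.5817,.1974,.079]' 6:.079 7:.079 8:.079
```

```text
t 9.6 p [0.5714 0.1972 0.0794] q [ 0.21  0.17  1.79 -0.    1.18 -0.43] F [2.51 0.2  2.57] open -0.0001
toolx deg 126.77 tilt z [ 2.4e-03  1.0e-04 -1.0e+00]
[0.5709 0.1969 0.079 ] tool delta [ 0.     -0.0005  0.0004]
[0.5817 0.1974 0.079 ] tool delta [-0.006   0.0089  0.    ]
[0.5903 0.1858 0.079 ] tool delta [-0.0145 -0.0001  0.    ]
[0.6053 0.1654 0.079 ] tool delta [-0.0253 -0.0002  0.    ]
[0.6203 0.1451 0.079 ] tool delta [-0.0253 -0.0002  0.    ]
```

>>> {"method": "jog_arm", "body": {"steps": [{"delta_rot":[0,0,0],"linear":[-0.003,0.004,0],"grip":0},{"delta_rot":[0,0,0],"linear":[-0.003,0.0045,0],"grip":0},{"delta_rot":[0,0,0],"linear":[-0.005,0,0],"grip":0},{"delta_rot":[0,0,0],"linear":[-0.005,0,0],"grip":0},{"delta_rot":[0,0,0],"linear":[-0.0045,0,0],"grip":0},{"delta_rot":[0,0,0],"linear":[0,0,0],"grip":0},{"delta_rot":[0,0,0],"linear":[0,0,0],"grip":0}]}}

```text
t: 10.3
tool_pos: [0.5901, 0.1852, 0.0793]
tool_rot: [1.407, 2.807, -0.0]
contact_force: [1.0, -1.3, 2.0]
opening: 0.0001
grip_force: 1.4
```

>>> {"method": "jog_arm", "body": {"steps": [{"delta_rot":[0,0,0],"linear":[-0.005,0,0],"grip":0},{"delta_rot":[0,0,0],"linear":[-0.005,0,0],"grip":0},{"delta_rot":[0,0,0],"linear":[-0.005,0,0],"grip":0},{"delta_rot":[0,0,0],"linear":[-0.005,0,0],"grip":0},{"delta_rot":[0,0,0],"linear":[-0.005,0,0],"grip":0},{"delta_rot":[0,0,0],"linear":[0,0,0],"grip":0},{"delta_rot":[0,0,0],"linear":[0,0,0],"grip":0}]}}

```text
t: 11.0
tool_pos: [0.6049, 0.1649, 0.0791]
tool_rot: [1.407, 2.807, -0.001]
contact_force: [0.8, -0.5, 3.1]
opening: -0.0005
grip_force: 1.4
```

```bash
python3 go.py 7:.079 8:.079;  python3 - <<'E'
from h import *
im,d=ctrl.get_image("scene"); x0,y0,x1,y1=335,240,475,370
cv2.imwrite("pics/s4.png",cv2.resize(im[y0:y1,x0:x1,::-1],None,fx=4,fy=4,interpolation=cv2.INTER_CUBIC))
E
```

```text
t 11.0 p [0.6049 0.1649 0.0791] q [ 0.15  0.22  1.73 -0.    1.19 -0.49] F [ 0.85 -0.45  3.14] open -0.0005
toolx deg 126.76 tilt z [ 0.0011 -0.0014 -1.    ]
[0.6053 0.1654 0.079 ] tool delta [0.0002 0.0006 0.0001]
[0.6203 0.1451 0.079 ] tool delta [-0.0253 -0.0002  0.    ]
```

View pics/s4.png

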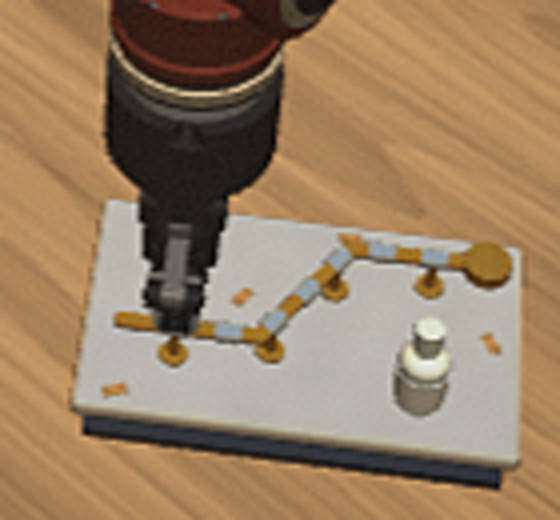

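The fingers are on joint 7 at crop (178,325), and the cut end is visible at (120,320). The arm slides to the end, dwells, then lifts.

>>> {"method": "jog_arm", "body": {"steps": [{"delta_rot":[0,0,0],"linear":[-0.005,0,0],"grip":0},{"delta_rot":[0,0,0],"linear":[-0.005,0,0],"grip":0},{"delta_rot":[0,0,0],"linear":[-0.005,0,0],"grip":0},{"delta_rot":[0,0,0],"linear":[-0.005,0,0],"grip":0},{"delta_rot":[0,0,0],"linear":[-0.003,0,0],"grip":0},{"delta_rot":[0,0,0],"linear":[0,0,0],"grip":0},{"delta_rot":[0,0,0],"linear":[0,0,0],"grip":0},{"delta_rot":[0,0,0],"linear":[0,0,0],"grip":0}]}}

```text
t: 11.85
tool_pos: [0.6186, 0.1468, 0.0792]
tool_rot: [1.407, 2.807, -0.001]
contact_force: [1.0, -2.2, 1.8]
opening: 0.0001
grip_force: 1.4
```

>>> {"method": "jog_arm", "body": {"steps": [{"delta_rot":[0,0,0],"linear":[0,0,-0.001],"grip":0},{"delta_rot":[0,0,0],"linear":[0,0,-0.001],"grip":0},{"delta_rot":[0,0,0],"linear":[0,0,-0.001],"grip":0},{"delta_rot":[0,0,0],"linear":[0,0,-0.002],"grip":0},{"delta_rot":[0,0,0],"linear":[0,0,-0.01],"grip":0},{"delta_rot":[0,0,0],"linear":[0,0,-0.02],"grip":0},{"delta_rot":[0,0,0],"linear":[0,0,-0.03],"grip":0},{"delta_rot":[0,0,0],"linear":[0,0,-0.03],"grip":0},{"delta_rot":[0,0,0],"linear":[0,0,0],"grip":0},{"delta_rot":[0,0,0],"linear":[0,0,0],"grip":0}]}}

```text
t: 12.85
tool_pos: [0.6185, 0.1476, 0.1752]
tool_rot: [1.407, 2.808, 0.002]
contact_force: [0.3, 0.5, 0.6]
opening: -0.0
grip_force: 0.0
```

```bash
python3 go.py 8:.079;  python3 - <<'E'
from h import *
im,d=ctrl.get_image("scene")
cv2.imwrite("pics/s5.png",im[:,:,::-1])
E
```

```text
t 12.85 p [0.6185 0.1476 0.1752] q [ 0.12  0.13  1.66  0.    1.35 -0.52] F [0.31 0.53 0.64] open -0.0
toolx deg 126.78 tilt z [ 1.8e-03  4.0e-04 -1.0e+00]
[0.6203 0.1451 0.079 ] tool delta [-0.003  -0.0002  0.0962]
```

View pics/s5.png

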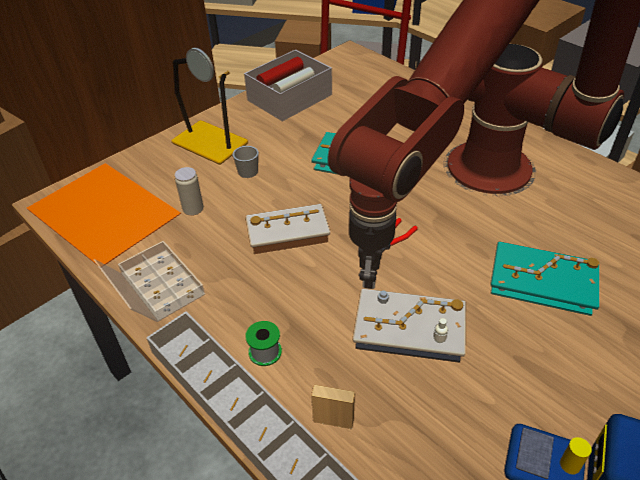

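The tool is lifted clear. The bottle (441,328), nut (383,297), spool, block, cup and can are where they started, and the board is back up. Handing in.

```bash
python3 -c "
from station import ctrl
print(ctrl.finish_job())"
```

```text
the job is handed in; nothing more can be done
None
```

I ran the shut fingertips along the bent rail from the disc over all seven joints to the cut end, pressing an estimated 3–4 mm, then lifted off; the last picture shows the bystanders in place (the pliers partly hidden by the arm), and I handed the job in at about 13 s without getting a verdict back.

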